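Slide the small battery home into the bench stop

ROBOT

A 6-joint arm with a two-finger parallel gripper is mounted at the origin on the work surface. World frame = base frame: x ahead of the robot, y to its left, z up, the work surface at z = 0. Lengths are in mm, angles in rad, forces in N, time in s.
With the tool pointing down it reaches from about 275 to 1000 mm from the base axis. Payload 8.4 kg.
Tool frame: the origin (TCP) lies between the finger pads; the fingertips stand 8 mm ahead of it and the grasp point (between the pads) lies 11 mm behind it (tcp_to_tips is the distance from the TCP to the fingertips, in mm); z points along the fingers, y is the line along which they close (so a half turn about z gives the same grasp; the last joint's range is limited). The gripper opens to 85 mm and grips with 20 to 120 N. Pads are 22 mm wide; open, the fingers measure 114 mm over their backs; the gripper's body (76 mm by 85 mm) begins 54 mm behind the grasp point. The pads swing forward as they close: fully open they stand 13 mm farther back than shut.
Start: joints at [-1.104, 0.353, 1.633, -0, 1.155, -0.002], TCP at [282.384, -557.573, 239.281] pointing down, gripper open.
Joint ranges: [-2.63, 2.63], [-0.92, 2.1], [0.06, 2.66], [-1.3, 4.44], [0, 2.69], [-3.02, 3.02]. Speed limits (rad/s): [2.22, 2.22, 2.79, 3.14, 3.14, 3.14].

INTERFACE

Orientations are given as [roll, pitch, yaw] about the fixed x, y, z axes, in that order (R = Rz(yaw) Ry(pitch) Rx(roll)).
In Python, from rig import * gives the robot as it stands.
- The arm moves only by the tool step_arm, never from a script. Its argument "motion" is a list of rows, each an object with "claw": the finger opening in mm, from 0 to 85.4; "delta_pos": the shift along the tool's x, y, z in mm, a list of three; "turn": the turn about the tool's z in rad. In form: [{"claw": claw, "delta_pos": [dx, dy, dz], "turn": turn}, ...]. A call has 1 to 8 rows; each row shifts and turns the commanded pose from where the row before left it, along the tool's axes as they then stand; what a row does not reach is not made up. A row lasts 1/12 s, in which the tool goes at most 41.7 mm and 7.16 degrees, less where a joint would pass 70% of its speed; a pose out of reach is approached as far as the arm can. A call is refused whole if a number of a shift passes 41.7 or a number of a turn 0.125, either way. A call with a gripper value outside its range is refused whole. The fingers move at their own pace and stop on an object; "force" is the grip in N (left out, the last holds). Time passes only in rows, so rows that do not move let the fingers close. It gives the time, the measured TCP pose, the force, the opening and the grip force at its end, in the units of the state.
- sense(): the state, without advancing time (a new reading comes with each control period).
- grab_frame(name): name is "scene" or "top" or "wrist"; returns a dict with "img" (384x512x3 uint8, red, green, blue), "vertical_fov" (degrees; the focal length in pixels is half the picture's height over the tangent of half this angle, whatever the lens; pixels are square), "cx", "cy" (the principal point, pixels), "R" (3x3) and "t" (3): a world point X has camera coordinates R X + t. Camera axes: x right, y down, z forward; pixel columns grow to the right and rows downward; lengths in mm; the calibration is good to about 2 mm. A picture is of the moment at which its call begins. There is no depth.
- sign_off(): hands the job in; it is judged then, once.
The state is a dict: "clock": time; "qpos": joint angles; "qvel": joint speeds; "joint_efforts": joint torques, N m; "eef_pos": TCP position; "tcp_rot": TCP orientation; "contact_force": force on the tool from outside, world axes, zero at the start; "wrist_torque": the same for the moment, N m; "opening": opening from 0.0 (shut) to 1.0 (fully open); "grasp_force": force on a finger pad.
Only numpy, scipy, OpenCV 4.12 (cv2) and the standard library are available. Lean on these libraries where they do the work, as an engineer would, in place of code of your own. Each camera call takes 0.05 s, during which the arm holds its last target. There are 200 camera calls.

TASK

Push the small battery along the bench into the inside corner of the steel angle stop, so that one of its long sides lies flat against the long rail and one end touches the short end piece. Only push it with the fingers: it stays on the bench the whole time, neither lifted nor tipped. Leave the canister, the clamp, the boot and the spanner where they are.

Things in the scene. Friction and masses are not known exactly. Their poses are not given: they have to be found in the camera images.
- battery: small sealed battery: grey plastic block, black top with two small flat terminals, standing loose on the bench. 43 mm along its x, 97 mm along its y, 52 mm high (terminals 58 mm), 0.45 to 0.75 kg. Origin at the centre of its underside, z up. It starts 95 to 130 mm in front of the long rail, up to 0.5 rad askew to it, 150 to 235 mm from the end piece. Either end may finish there.
- stop: L-shaped angle-iron stop screwed to the bench. Origin: inside corner, on the bench surface. Long rail: 300 mm from the origin along -y, its face (plane x = 0) looks to -x. End piece: 60 mm from the origin along -x, its face (plane y = 0) looks to -y. Both 5 mm thick, 25 mm high, with 4 mm high feet reaching 35 mm behind. Battery home: centre at x -21.5, y -48.5 mm here, y axes parallel.
- canister: bystander: white plastic canister with a screw top, 62 mm across, 94 mm high, standing loose behind the long rail or beyond the end piece. Origin at the centre of its underside.
- clamp: bystander: dull grey lead battery clamp with a bolt, 67 mm long (x), 32 mm wide, 18 mm high, lying loose behind the long rail or beyond the end piece. Origin on its underside, near the middle.
- boot: bystander: brown rubber terminal boot, a cap 42 mm across and 36 mm high with a short spout that reaches 34 mm along its x, standing loose behind the long rail or beyond the end piece. Origin at the centre of its underside.
- spanner: bystander: blue steel spanner 150 mm long lying loose behind the long rail. Origin on its underside, near the middle; it lies along its x.
Not all that is in view belongs to the job. What is meant by the battery is not orange, red or turquoise, and is the larger of those in its own colour.

How it is judged:
By the outcome, as a careful person would: the job done as asked, in the order asked, and still so for the second after the job is handed in, with the robot touching nothing.
It also fails if it takes over 67 s, if anything falls off the work surface, if the arm or the gripper's body presses on something with over 40 N, if the wrist force passes 120 N, or if a joint passes its speed limit or range.

## Working session

There is one attempt and no reset: what is moved stays moved. The work goes in short steps, Python scripts to look and compute and a tool call to move; the robot and the scene stay as the last step left them, time stands still between calls to the robot, and variables do not carry over. Pictures are saved under pics/ and viewed, at most 10 in all, crops included, and the job is handed in when it is done.

Besides the shell and the picture viewer there is one more tool, called after ">>>" by a JSON object that holds its "name" and its "arguments". step_arm: Moves the arm, as the interface text tells. Its arguments: {"type":"object","properties":{"motion":{"type":"array","items":{"type":"object","properties":{"claw":{"type":"number"},"delta_pos":{"type":"array","items":{"type":"number"}},"turn":{"type":"number"}}}},"force":{"type":"number"}},"required":["motion"]}

```bash
mkdir -p pics; ls
python3 - <<'E'
from rig import *
import cv2
for n in ("top","scene"):
    f=grab_frame(n); cv2.imwrite(f"pics/{n}0.png",cv2.cvtColor(f["img"],cv2.COLOR_RGB2BGR))
    print(n,f["vertical_fov"],f["cx"],f["cy"],f["R"],f["t"])
s=sense();print(s)
E
```

```text
pics
top 57.38222000407094 260.01924165166434 194.19585612806304 [[ 0.02685736 -0.99872941  0.04264088]
 [-0.99248428 -0.03173536 -0.11818553]
 [ 0.11938859 -0.03914625 -0.99207557]] [ 38.0006661  558.40370553 778.39256509]
scene 57.5136740815316 255.72534294623114 191.46109287166962 [[-0.86369944  0.50392909 -0.00887436]
 [ 0.35190223  0.59034379 -0.72640143]
 [-0.36081589 -0.63051541 -0.68721337]] [ 431.26453848 -205.87776467  966.38668154]
{'clock': 0.1, 'qpos': array([-1.10440044e+00,  3.53585206e-01,  1.63408056e+00, -2.86009528e-05,
        1.15519669e+00, -2.39241073e-03]), 'qvel': array([-0.00024725, -0.00104847, -0.0019704 ,  0.00121732,  0.00195061,
       -0.00156095]), 'joint_efforts': array([ 2.05770211e-04, -6.06358480e+01, -3.42818606e+01,  2.23376458e-05,
        3.98626289e-03,  1.20558667e-05]), 'eef_pos': array([ 282.18204503, -557.19140302,  238.62390586]), 'tcp_rot': array([-3.14032280e+00,  2.31136428e-05,  4.68799875e-01]), 'contact_force': array([ 0.08452282, -0.7195979 ,  0.54354309]), 'wrist_torque': array([-0.01979842,  0.01598909, -0.04208665]), 'grasp_force': 0.0, 'opening': 1.0037422989159395}
```

View pics/top0.png

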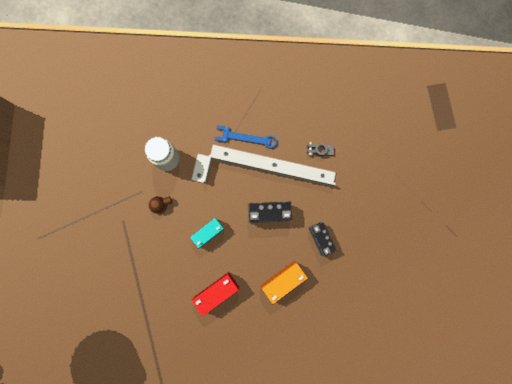

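View pics/scene0.png

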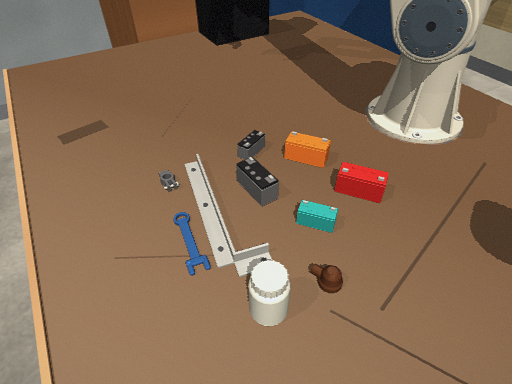

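Candidates in the top view: large grey/black block (270,212), small grey/black block (322,239), orange (285,283), red (215,295), turquoise (207,233). By the description it is the larger grey one at (270,212). The close crop will check this.

```bash
cat > h.py <<'E'
from rig import *
import cv2, numpy as np
def K(f):
    F=f["img"].shape[0]/2/np.tan(np.radians(f["vertical_fov"])/2)
    return F
def ray(f,uv,z):
    uv=np.atleast_2d(np.float64(uv)); F=K(f)
    d=np.c_[(uv[:,0]-f["cx"])/F,(uv[:,1]-f["cy"])/F,np.ones(len(uv))]@f["R"]
    C=-f["R"].T@f["t"]
    return C+d*((z-C[2])/d[:,2])[:,None]
def proj(f,X):
    c=np.atleast_2d(X)@f["R"].T+f["t"]
    return c[:,:2]/c[:,2:]*K(f)+[f["cx"],f["cy"]]
def save(f,n,box=None,s=1):
    im=cv2.cvtColor(f["img"],cv2.COLOR_RGB2BGR)
    if box: im=im[box[1]:box[3],box[0]:box[2]]
    cv2.imwrite(f"pics/{n}.png",cv2.resize(im,None,fx=s,fy=s,interpolation=cv2.INTER_CUBIC))
E
python3 - <<'E'
from h import *
f=grab_frame("top"); save(f,"crop1",(185,135,345,255),5)
im=f["img"].astype(int)
print("C",-f["R"].T@f["t"])
hsv=cv2.cvtColor(f["img"],cv2.COLOR_RGB2HSV)
w=((hsv[...,1]<60)&(hsv[...,2]>120)).astype(np.uint8)
w[:,:188]=0; w[:140]=0; w[260:]=0; w[:,345:]=0
n,l,st,c=cv2.connectedComponentsWithStats(w)
for i in range(1,n):
    if st[i,4]>30: print(st[i],c[i]); ct=cv2.findContours((l==i).astype(np.uint8),0,2)[0][0]; print(cv2.boxPoints(cv2.minAreaRect(ct)))
k=(hsv[...,2]<70)&((hsv[...,1]<90)|(hsv[...,2]<35)); k=k.astype(np.uint8); k[:,:240]=0;k[:,345:]=0;k[:195]=0;k[260:]=0
n,l,st,c=cv2.connectedComponentsWithStats(k)
for i in range(1,n):
    if st[i,4]>60: print(st[i],c[i]); ct=cv2.findContours((l==i).astype(np.uint8),0,2)[0][0]; b=cv2.boxPoints(cv2.minAreaRect(ct));print(b);print(ray(f,b,52))
E
```

```text
C [460.25511185  86.14468099 836.5991037 ]
[308 142  26  13 148] [320.33783784 148.84459459]
[[308. 154.]
 [308. 142.]
 [333. 142.]
 [333. 154.]]
[ 192  145  144   40 2012] [259.49602386 164.96868787]
[[191.89449 181.85991]
 [192.46712 144.63795]
 [335.55634 146.83934]
 [334.9837  184.0613 ]]
[283 211   7   7  45] [285.91111111 213.73333333]
[[283. 211.]
 [289. 211.]
 [289. 217.]
 [283. 217.]]
[250 212   9   7  48] [253.8125 214.9375]
[[250. 212.]
 [258. 212.]
 [258. 218.]
 [250. 218.]]
[249 202  43  21 544] [270.05882353 212.18933824]
[[248.55255 203.84048]
 [290.1401  201.24127]
 [291.323   220.16733]
 [249.73544 222.76654]]
[[532.06664518  80.33901896  52.        ]
 [540.84060041 -13.26326082  52.        ]
 [498.27364534 -16.6391831   52.        ]
 [489.80590407  76.4014425   52.        ]]
[311 223  25  30 280] [323.11428571 238.59642857]
[[308.53656 227.82925]
 [322.61462 221.3317 ]
 [335.9317  250.18536]
 [321.85364 256.68292]]
[[ 482.24237084  -55.67823161   52.        ]
 [ 497.69468858  -87.41782956   52.        ]
 [ 434.25514654 -117.75273676   52.        ]
 [ 419.17335307  -86.15119889   52.        ]]
```

View pics/crop1.png

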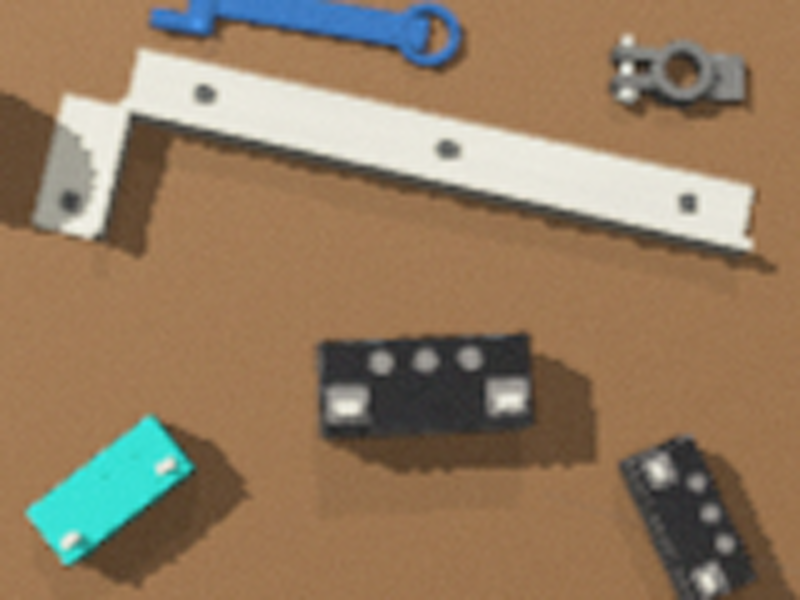

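The crop confirms the target: black top, two terminals and grey sides, with its centre at top-image (270,212). It is larger than the other black block at (322,239). The rail's front top edge runs from (211,157) to (335,184), and the end-piece face from (211,157) to (206,183).

Run:
```python
from h import *
f=grab_frame("top")
g=cv2.cvtColor(f["img"],cv2.COLOR_RGB2GRAY).astype(float)
def sub(p,thr=150):  # last crossing bright->dark of profile
    i=np.where((p[:-1]>=thr)&(p[1:]<thr))[0][-1]; return i+(p[i]-thr)/(p[i]-p[i+1])
P=[]
for u in range(216,331):
    v0=157.4+(u-211.4)*27/123.6; a=int(v0)-5
    try:P.append((u,a+sub(g[a:a+11,u])))
    except IndexError: pass
Q=[]
for v in range(161,181):
    u0=211-(v-158)*.21; a=int(u0)-5
    try:Q.append((a+sub(g[v,a:a+11]),v))
    except IndexError: pass
P=ray(f,P,25);Q=ray(f,Q,25)
def fit(P):
    l=cv2.fitLine(P[:,:2].astype(np.float32),cv2.DIST_HUBER,0,.01,.01).ravel()
    n=np.array([-l[1],l[0]]);return l[:2],l[2:],np.abs((P[:,:2]-l[2:])@n).mean()
d,p,e=fit(P);d2,p2,e2=fit(Q)
print(d,e,len(P),d2,e2,len(Q))
d=d*np.sign(d[1]); n=np.array([d[1],-d[0]])
s=np.linalg.solve(np.c_[d,-d2],p2-p);c=p+d*s[0]
# end piece direction forced perpendicular
c=p+d*((Q[:,:2].mean(0)-p)@d)
yaw=np.arctan2(-d[0],d[1]);print("corner",c,"yaw",yaw,"railfar",ray(f,[335,184.4],25),"dot",d@d2)
b=np.array([515.2,31.7]);r=b-c
print("bat in stop",r@n,r@d,"rel yaw",0.092-yaw, "home",c-21.5*n-48.5*d,"n",n,"d",d)
```

```text
[0.18817264 0.98213595] 0.16250983127558283 115 [ 0.98282534 -0.18453825] 0.14867247225787922 20
corner [642.36407783 172.56604693] yaw -0.18930121 railfar [[ 586.87617044 -122.38886073   25.        ]] dot 0.0036991835
bat in stop -98.38527686183308 -162.27840907930337 rel yaw 0.2813012 home [612.12178161 128.97816394] n [ 0.98213595 -0.18817264] d [0.18817264 0.98213595]
```

>>> {"name": "step_arm", "arguments": {"motion": [{"claw":50,"delta_pos":[0,0,0],"turn":0.11},{"claw":50,"delta_pos":[0,0,0],"turn":0.11},{"claw":50,"delta_pos":[0,0,0],"turn":0.11},{"claw":50,"delta_pos":[0,0,0],"turn":0.11},{"claw":50,"delta_pos":[0,0,0],"turn":0.11},{"claw":50,"delta_pos":[0,0,0],"turn":0.108},{"claw":50,"delta_pos":[0,0,0],"turn":0}], "force": 30}}

```text
clock: 0.78
eef_pos: [282.3, -557.5, 239.1]
tcp_rot: [-3.141, 0.0, -0.194]
contact_force: [0.0, 1.2, 0.4]
opening: 0.585
grasp_force: 0.0
```

```bash
cat >> h.py <<'E'
C=np.array([642.4,172.6]); YAW=-0.1893
n=np.array([np.cos(YAW),np.sin(YAW)]); d=np.array([-n[1],n[0]])
def S(p): r=np.array(p[:2])-C; return np.array([r@n,r@d])
def W(s): return C+s[0]*n+s[1]*d
def go(s,z):  # shift in tool axes to stop-frame point s, height z
    st=sense(); y=st["tcp_rot"][2]; w=W(s)-st["eef_pos"][:2]
    print("stop xy",S(st["eef_pos"]).round(1),"z",st["eef_pos"][2].round(1),"yaw rel",round(y-YAW,4),"tilt",st["tcp_rot"][:2].round(3),"F",st["contact_force"].round(1),"open",round(st["opening"],2),"t",st["clock"])
    print("tool shift",round(w@[np.cos(y),np.sin(y)],1),round(w@[np.sin(y),-np.cos(y)],1),round(st["eef_pos"][2]-z,1))
E
python3 -c "
from h import *
go((-155,-160),200)"
```

```text
stop xy [-216.3 -784.8] z 239.1 yaw rel -0.0048 tilt [-3.141  0.   ] F [0.  1.2 0.4] open 0.59 t 0.7833
tool shift 58.3 -625.1 39.1
```

>>> {"name": "step_arm", "arguments": {"motion": [{"claw":50,"delta_pos":[6,-39,0],"turn":0},{"claw":50,"delta_pos":[6,-39,0],"turn":0},{"claw":50,"delta_pos":[6,-39,0],"turn":0},{"claw":50,"delta_pos":[6,-39,0],"turn":0},{"claw":50,"delta_pos":[6,-39,0],"turn":0},{"claw":50,"delta_pos":[6,-39,0],"turn":0},{"claw":50,"delta_pos":[6,-39,0],"turn":0},{"claw":50,"delta_pos":[6,-39,0],"turn":0}]}}

```text
clock: 1.45
eef_pos: [388.4, -258.4, 239.4]
tcp_rot: [3.141, -0.0, -0.185]
contact_force: [0.5, 0.2, 0.8]
opening: 0.585
grasp_force: 0.0
```

>>> {"name": "step_arm", "arguments": {"motion": [{"claw":50,"delta_pos":[0,-39,0],"turn":-0.005},{"claw":50,"delta_pos":[0,-39,0],"turn":0},{"claw":50,"delta_pos":[0,-39,0],"turn":0},{"claw":50,"delta_pos":[0,-39,0],"turn":0},{"claw":50,"delta_pos":[0,-39,0],"turn":0},{"claw":50,"delta_pos":[0,-39,0],"turn":0},{"claw":50,"delta_pos":[0,-39,0],"turn":0},{"claw":50,"delta_pos":[0,0,0],"turn":0}]}}

```text
clock: 2.12
eef_pos: [439.3, 13.7, 239.6]
tcp_rot: [-3.139, -0.001, -0.176]
contact_force: [0.3, 0.2, 0.0]
opening: 0.584
grasp_force: 0.0
```

```bash
python3 -c "
from h import *
go((-162,-160),100)"
```

```text
stop xy [-169.5 -194.3] z 239.6 yaw rel 0.0134 tilt [-3.139e+00 -1.000e-03] F [0.3 0.2 0. ] open 0.58 t 2.1167
tool shift 8.0 -34.1 139.6
```

>>> {"name": "step_arm", "arguments": {"motion": [{"claw":50,"delta_pos":[7,-34,0],"turn":0},{"claw":50,"delta_pos":[0,0,35],"turn":0},{"claw":50,"delta_pos":[0,0,35],"turn":0},{"claw":50,"delta_pos":[0,0,35],"turn":0},{"claw":50,"delta_pos":[0,0,35],"turn":0},{"claw":50,"delta_pos":[0,0,0],"turn":0},{"claw":50,"delta_pos":[0,0,0],"turn":0}]}}

```text
clock: 2.7
eef_pos: [450.2, 40.0, 98.4]
tcp_rot: [3.14, 0.004, -0.182]
contact_force: [-0.1, -0.9, 0.6]
opening: 0.584
grasp_force: 0.0
```

```bash
python3 -c "
from h import *
go((-160,-160),20)
f=grab_frame('scene'); save(f,'scene1')
print(proj(f,[[*W((-160,-160)),90]]))"
```

```text
stop xy [-163.8 -166.4] z 98.4 yaw rel 0.0072 tilt [3.14  0.004] F [-0.1 -0.9  0.6] open 0.58 t 2.7
tool shift 3.9 -6.3 78.4
[[285.38065402 150.06853997]]
```

View pics/scene1.png

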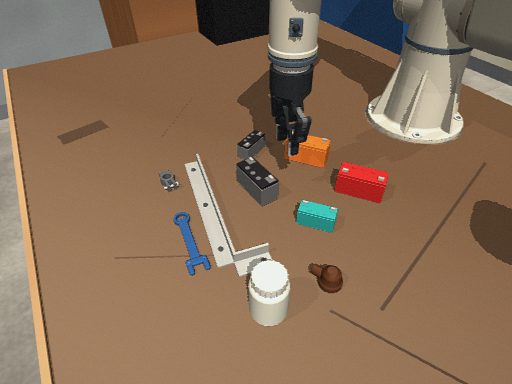

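The gripper hangs at about (290,140), behind the battery at (257,180). The orange block at (308,149) looks close behind it, so I'll check its clearance before descending.

Run:
```python
from h import *
f=grab_frame("top")
hsv=cv2.cvtColor(f["img"],cv2.COLOR_RGB2HSV)
for nm,lo,hi in (("orange",8,22),("turq",80,95)):
    m=((hsv[...,0]>=lo)&(hsv[...,0]<=hi)&(hsv[...,1]>200)&(hsv[...,2]>120)).astype(np.uint8)
    k,l,st,c=cv2.connectedComponentsWithStats(m); i=1+st[1:,4].argmax()
    b=cv2.boxPoints(cv2.minAreaRect(cv2.findContours((l==i).astype(np.uint8),0,2)[0][0]))
    print(nm,st[i],[S(p).round() for p in ray(f,b,45)])
```

```text
orange [262 284  38  20 321] [array([-264., -179.]), array([-215., -236.]), array([-245., -264.]), array([-294., -207.])]
turq [222 229   1   1   1] [array([-158.,  -66.]), array([-158.,  -66.]), array([-158.,  -66.]), array([-158.,  -66.])]
```

>>> {"name": "step_arm", "arguments": {"motion": [{"claw":50,"delta_pos":[3,-5,26],"turn":0.007},{"claw":50,"delta_pos":[0,0,26],"turn":0},{"claw":50,"delta_pos":[0,0,20],"turn":0},{"claw":50,"delta_pos":[0,0,6],"turn":0},{"claw":50,"delta_pos":[0,0,0],"turn":0}]}}

```text
clock: 3.22
eef_pos: [455.9, 44.6, 21.9]
tcp_rot: [-3.141, -0.0, -0.191]
contact_force: [-0.1, 0.3, -0.2]
opening: 0.583
grasp_force: 0.0
```

```bash
python3 -c "
from h import *
go((-120,-160),20)"
```

```text
stop xy [-159.1 -160.8] z 21.9 yaw rel -0.0015 tilt [-3.141 -0.   ] F [-0.1  0.3 -0.2] open 0.58 t 3.2167
tool shift 39.1 -0.8 1.9
```

>>> {"name": "step_arm", "arguments": {"motion": [{"claw":50,"delta_pos":[4,0,0],"turn":0},{"claw":50,"delta_pos":[4,0,0],"turn":0},{"claw":50,"delta_pos":[4,0,0],"turn":0},{"claw":50,"delta_pos":[4,0,0],"turn":0},{"claw":50,"delta_pos":[4,0,0],"turn":0},{"claw":50,"delta_pos":[4,0,0],"turn":0},{"claw":50,"delta_pos":[4,0,0],"turn":0},{"claw":50,"delta_pos":[4,0,0],"turn":0}]}}

```text
clock: 3.88
eef_pos: [486.7, 38.6, 21.2]
tcp_rot: [3.141, 0.001, -0.191]
contact_force: [-2.3, 1.8, 0.5]
opening: 0.586
grasp_force: 1.0
```

>>> {"name": "step_arm", "arguments": {"motion": [{"claw":50,"delta_pos":[4,0,0],"turn":0},{"claw":50,"delta_pos":[4,0,0],"turn":0},{"claw":50,"delta_pos":[4,0,0],"turn":0},{"claw":50,"delta_pos":[4,0,0],"turn":0},{"claw":50,"delta_pos":[4,0,0],"turn":0},{"claw":50,"delta_pos":[4,0,0],"turn":0},{"claw":50,"delta_pos":[4,0,0],"turn":0},{"claw":50,"delta_pos":[0,0,0],"turn":0}]}}

```text
clock: 4.55
eef_pos: [515.7, 33.1, 21.4]
tcp_rot: [-3.141, -0.002, -0.191]
contact_force: [0.3, 0.5, -0.0]
opening: 0.585
grasp_force: 0.0
```

```bash
python3 -c "
from h import *
go((-54,-160),20)
f=grab_frame('scene'); save(f,'scene2',(150,100,350,300),3)"
```

```text
stop xy [ -98.2 -160.8] z 21.4 yaw rel -0.002 tilt [-3.141e+00 -2.000e-03] F [ 0.3  0.5 -0. ] open 0.58 t 4.55
tool shift 44.2 -0.9 1.4
```

View pics/scene2.png

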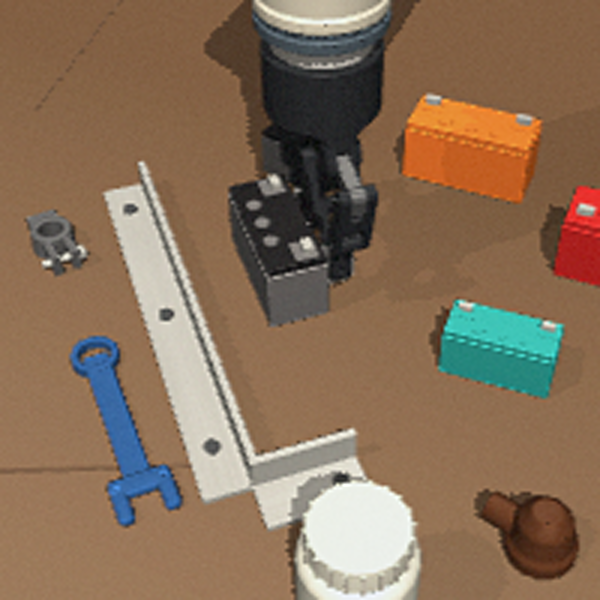

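The fingers sit at about (340,230) in the crop, flush on the battery's side, and the battery is now roughly parallel to the rail. Nothing else has moved, so I'll keep pushing to the rail and slow down near contact.

>>> {"name": "step_arm", "arguments": {"motion": [{"claw":50,"delta_pos":[4,0,0],"turn":0},{"claw":50,"delta_pos":[4,0,0],"turn":0},{"claw":50,"delta_pos":[4,0,0],"turn":0},{"claw":50,"delta_pos":[4,0,0],"turn":0},{"claw":50,"delta_pos":[4,0,0],"turn":0},{"claw":50,"delta_pos":[4,0,0],"turn":0},{"claw":50,"delta_pos":[4,0,0],"turn":0},{"claw":50,"delta_pos":[4,0,0],"turn":0}]}}

```text
clock: 5.27
eef_pos: [546.1, 27.1, 21.2]
tcp_rot: [3.142, 0.0, -0.191]
contact_force: [-2.0, 0.2, 0.3]
opening: 0.59
grasp_force: 1.3
```

>>> {"name": "step_arm", "arguments": {"motion": [{"claw":50,"delta_pos":[2,0,0],"turn":0},{"claw":50,"delta_pos":[2,0,0],"turn":0},{"claw":50,"delta_pos":[2,0,0],"turn":0},{"claw":50,"delta_pos":[2,0,0],"turn":0},{"claw":50,"delta_pos":[1,0,0],"turn":0},{"claw":50,"delta_pos":[0,0,0],"turn":0}]}}

```text
clock: 5.77
eef_pos: [554.9, 25.4, 21.3]
tcp_rot: [-3.142, -0.001, -0.191]
contact_force: [-1.0, -0.2, 0.1]
opening: 0.589
grasp_force: 0.5
```

```bash
python3 -c "
from h import *
go((-54,-160),20)"
```

```text
stop xy [ -58.2 -161. ] z 21.3 yaw rel -0.0019 tilt [-3.142e+00 -1.000e-03] F [-1.  -0.2  0.1] open 0.59 t 5.7667
tool shift 4.2 -1.0 1.3
```

>>> {"name": "step_arm", "arguments": {"motion": [{"claw":50,"delta_pos":[1,0,0],"turn":0},{"claw":50,"delta_pos":[1,0,0],"turn":0},{"claw":50,"delta_pos":[1,0,0],"turn":0},{"claw":50,"delta_pos":[0,0,0],"turn":0}]}}

```text
clock: 6.1
eef_pos: [557.7, 24.9, 21.3]
tcp_rot: [-3.142, -0.0, -0.191]
contact_force: [-2.6, 0.2, -0.5]
opening: 0.584
grasp_force: 1.2
```

>>> {"name": "step_arm", "arguments": {"motion": [{"claw":50,"delta_pos":[1,0,0],"turn":0},{"claw":50,"delta_pos":[0,0,0],"turn":0}]}}

```text
clock: 6.27
eef_pos: [558.6, 24.7, 21.3]
tcp_rot: [3.142, -0.0, -0.191]
contact_force: [-2.7, 1.0, 0.8]
opening: 0.585
grasp_force: 1.4
```

>>> {"name": "step_arm", "arguments": {"motion": [{"claw":50,"delta_pos":[1,0,0],"turn":0},{"claw":50,"delta_pos":[0,0,0],"turn":0}]}}

```text
clock: 6.43
eef_pos: [559.4, 24.5, 21.3]
tcp_rot: [3.142, 0.0, -0.191]
contact_force: [-3.2, 0.2, 2.0]
opening: 0.588
grasp_force: 1.9
```

>>> {"name": "step_arm", "arguments": {"motion": [{"claw":50,"delta_pos":[1,0,0],"turn":0},{"claw":50,"delta_pos":[0,0,0],"turn":0}]}}

```text
clock: 6.6
eef_pos: [559.4, 24.5, 21.2]
tcp_rot: [3.141, 0.002, -0.191]
contact_force: [-6.9, 1.8, 5.5]
opening: 0.583
grasp_force: 3.6
```

>>> {"name": "step_arm", "arguments": {"motion": [{"claw":50,"delta_pos":[1,0,0],"turn":0},{"claw":50,"delta_pos":[0,0,0],"turn":0}]}}

```text
clock: 6.77
eef_pos: [559.4, 24.4, 21.1]
tcp_rot: [3.141, 0.004, -0.191]
contact_force: [-9.7, 3.0, 6.5]
opening: 0.589
grasp_force: 5.2
```

>>> {"name": "step_arm", "arguments": {"motion": [{"claw":50,"delta_pos":[-3,0,0],"turn":0},{"claw":50,"delta_pos":[-12,0,0],"turn":0},{"claw":50,"delta_pos":[-12,0,0],"turn":0},{"claw":20,"delta_pos":[0,0,-35],"turn":0},{"claw":12,"delta_pos":[0,0,-35],"turn":0},{"claw":12,"delta_pos":[0,35,-35],"turn":0},{"claw":12,"delta_pos":[0,35,0],"turn":0},{"claw":12,"delta_pos":[0,35,0],"turn":0}]}}

```text
clock: 7.43
eef_pos: [518.6, -69.4, 123.5]
tcp_rot: [-3.141, -0.007, -0.189]
contact_force: [0.6, -0.2, -0.4]
opening: 0.139
grasp_force: 0.0
```

>>> {"name": "step_arm", "arguments": {"motion": [{"claw":12,"delta_pos":[0,0,0],"turn":-0.121},{"claw":12,"delta_pos":[0,0,0],"turn":-0.121},{"claw":12,"delta_pos":[0,0,0],"turn":-0.121},{"claw":12,"delta_pos":[0,0,0],"turn":-0.121},{"claw":12,"delta_pos":[0,0,0],"turn":-0.121},{"claw":12,"delta_pos":[0,0,0],"turn":-0.121},{"claw":12,"delta_pos":[0,0,0],"turn":-0.121}]}}

```text
clock: 8.02
eef_pos: [517.2, -68.7, 121.1]
tcp_rot: [3.139, -0.002, 0.662]
contact_force: [0.4, -0.5, 0.4]
opening: 0.142
grasp_force: 0.0
```

>>> {"name": "step_arm", "arguments": {"motion": [{"claw":12,"delta_pos":[0,0,0],"turn":-0.121},{"claw":12,"delta_pos":[0,0,0],"turn":-0.121},{"claw":12,"delta_pos":[0,0,0],"turn":-0.121},{"claw":12,"delta_pos":[0,0,0],"turn":-0.121},{"claw":12,"delta_pos":[0,0,0],"turn":-0.121},{"claw":12,"delta_pos":[0,0,0],"turn":-0.121},{"claw":12,"delta_pos":[0,0,0],"turn":0}]}}

```text
clock: 8.6
eef_pos: [517.1, -68.6, 121.1]
tcp_rot: [3.139, 0.0, 1.387]
contact_force: [-0.2, -0.6, 0.5]
opening: 0.138
grasp_force: 0.0
```

```bash
cat > bat.py <<'E'
from h import *
def bat(f,box):
    hsv=cv2.cvtColor(f["img"],cv2.COLOR_RGB2HSV)
    k=((hsv[...,2]<75)&((hsv[...,1]<90)|(hsv[...,2]<35))).astype(np.uint8)
    m=np.zeros_like(k); m[box[1]:box[3],box[0]:box[2]]=1; k&=m
    n_,l,st,c=cv2.connectedComponentsWithStats(k); i=1+st[1:,4].argmax()
    b=cv2.boxPoints(cv2.minAreaRect(cv2.findContours((l==i).astype(np.uint8),0,2)[0][0]))
    p=np.array([S(q) for q in ray(f,b,52)]); print(st[i],p.round(1).tolist(),"centre",p.mean(0).round(1))
E
python3 -c "
from bat import *
go((-23,-235),100)
f=grab_frame('top'); save(f,'top3',(185,115,345,235),5); bat(f,(215,150,305,215))"
```

```text
stop xy [ -77.7 -260.5] z 121.1 yaw rel 1.5766 tilt [3.139 0.   ] F [-0.2 -0.6  0.5] open 0.14 t 8.6
tool shift 25.2 54.9 21.1
[257 167  45  29 657] [[-50.1, -118.7], [-1.8, -118.9], [-2.0, -215.6], [-50.4, -214.7]] centre [ -26.1 -167. ]
```

View pics/top3.png

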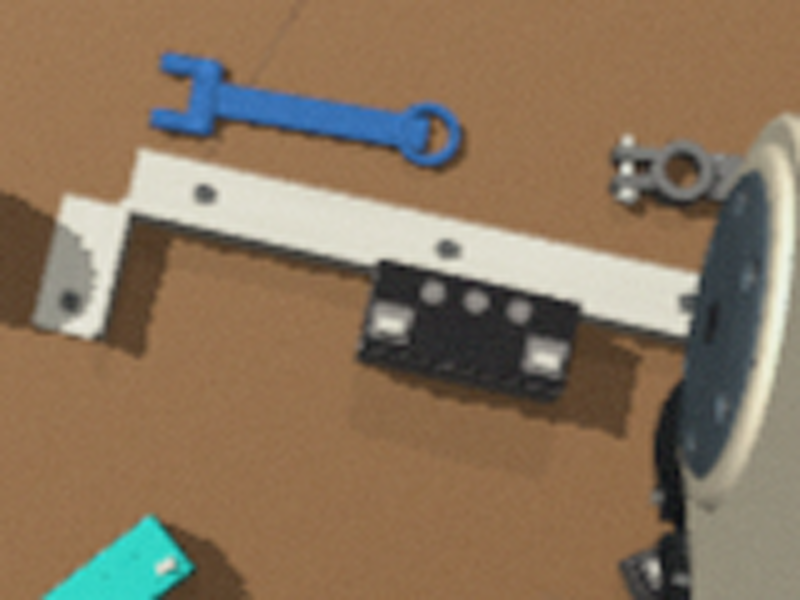

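The battery lies flat along the rail at crop (470,330), its centre at stop (-26,-167) as measured, and the bystanders are untouched. Next I'll go down behind its far end and push along the rail.

>>> {"name": "step_arm", "arguments": {"motion": [{"claw":12,"delta_pos":[10,27,0],"turn":0},{"claw":12,"delta_pos":[10,27,0],"turn":0.006},{"claw":12,"delta_pos":[0,0,30],"turn":0},{"claw":12,"delta_pos":[0,0,30],"turn":0},{"claw":12,"delta_pos":[0,0,0],"turn":0},{"claw":12,"delta_pos":[0,0,0],"turn":0}]}}

```text
clock: 9.15
eef_pos: [571.7, -58.8, 59.7]
tcp_rot: [-3.138, 0.0, 1.373]
contact_force: [-0.5, -0.0, -0.1]
opening: 0.14
grasp_force: 0.0
```

```bash
python3 -c "
from h import *
go((-24,-240),20)"
```

```text
stop xy [ -25.9 -240.5] z 59.7 yaw rel 1.5622 tilt [-3.138  0.   ] F [-0.5 -0.  -0.1] open 0.14 t 9.15
tool shift 0.6 1.9 39.7
```

>>> {"name": "step_arm", "arguments": {"motion": [{"claw":12,"delta_pos":[0,1,20],"turn":-0.007},{"claw":12,"delta_pos":[0,0,18],"turn":0},{"claw":12,"delta_pos":[0,0,0],"turn":0},{"claw":12,"delta_pos":[0,0,0],"turn":0}]}}

```text
clock: 9.48
eef_pos: [574.0, -59.2, 23.9]
tcp_rot: [3.141, -0.0, 1.381]
contact_force: [-0.0, 0.2, -0.1]
opening: 0.141
grasp_force: 0.0
```

```bash
python3 -c "
from h import *
go((-24,-108),20)"
```

```text
stop xy [ -23.5 -240.5] z 23.9 yaw rel 1.5706 tilt [ 3.141 -0.   ] F [-0.   0.2 -0.1] open 0.14 t 9.4833
tool shift 132.5 -0.5 3.9
```

>>> {"name": "step_arm", "arguments": {"motion": [{"claw":12,"delta_pos":[5,0,0],"turn":0},{"claw":12,"delta_pos":[4,0,0],"turn":0},{"claw":12,"delta_pos":[3,0,0],"turn":0},{"claw":12,"delta_pos":[3,0,0],"turn":0},{"claw":12,"delta_pos":[3,0,0],"turn":0},{"claw":12,"delta_pos":[4,0,0],"turn":0},{"claw":12,"delta_pos":[4,0,0],"turn":0},{"claw":12,"delta_pos":[4,0,0],"turn":0}]}}

```text
clock: 10.15
eef_pos: [579.5, -29.4, 22.9]
tcp_rot: [3.141, 0.0, 1.383]
contact_force: [0.6, -4.7, 2.8]
opening: 0.143
grasp_force: 2.2
```

>>> {"name": "step_arm", "arguments": {"motion": [{"claw":12,"delta_pos":[4,0,0],"turn":0},{"claw":12,"delta_pos":[4,0,0],"turn":0},{"claw":12,"delta_pos":[4,0,0],"turn":0},{"claw":12,"delta_pos":[4,0,0],"turn":0},{"claw":12,"delta_pos":[4,0,0],"turn":0},{"claw":12,"delta_pos":[4,0,0],"turn":0},{"claw":12,"delta_pos":[4,0,0],"turn":0},{"claw":12,"delta_pos":[4,0,0],"turn":0}]}}

```text
clock: 10.82
eef_pos: [585.4, 2.3, 22.7]
tcp_rot: [-3.141, -0.0, 1.383]
contact_force: [-1.9, -4.2, 4.3]
opening: 0.137
grasp_force: 2.1
```

```bash
python3 -c "
from bat import *
go((-24,-108),20)
f=grab_frame('scene'); save(f,'scene4',(150,100,350,300),3)"
```

```text
stop xy [ -24. -178.] z 22.7 yaw rel 1.5721 tilt [-3.141 -0.   ] F [-1.9 -4.2  4.3] open 0.14 t 10.8167
tool shift 70.0 0.1 2.7
```

View pics/scene4.png

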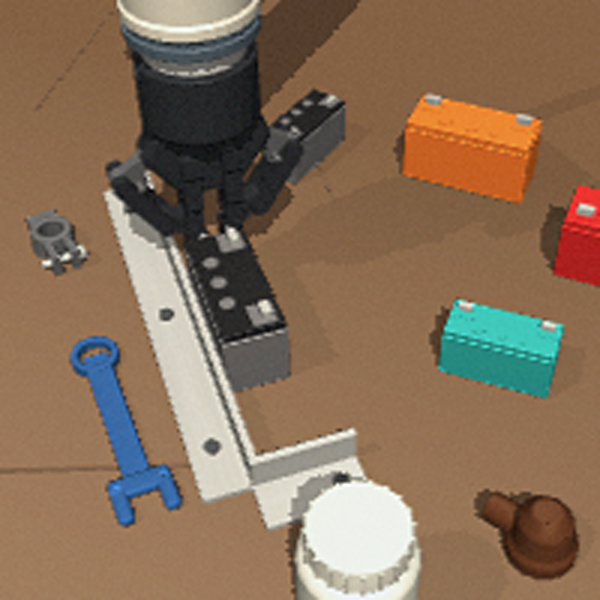

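Crop (240,310) shows the battery sliding along the rail with the fingers square on its end. The bystanders have not moved, so I'll continue to the end piece.

>>> {"name": "step_arm", "arguments": {"motion": [{"claw":12,"delta_pos":[4,0,0],"turn":0},{"claw":12,"delta_pos":[4,0,0],"turn":0},{"claw":12,"delta_pos":[4,0,0],"turn":0},{"claw":12,"delta_pos":[4,0,0],"turn":0},{"claw":12,"delta_pos":[4,0,0],"turn":0},{"claw":12,"delta_pos":[4,0,0],"turn":0},{"claw":12,"delta_pos":[4,0,0],"turn":0},{"claw":12,"delta_pos":[4,0,0],"turn":0}]}}

```text
clock: 11.53
eef_pos: [591.3, 33.7, 22.6]
tcp_rot: [-3.141, -0.0, 1.383]
contact_force: [0.4, -2.3, -0.1]
opening: 0.14
grasp_force: 1.4
```

>>> {"name": "step_arm", "arguments": {"motion": [{"claw":12,"delta_pos":[4,0,0],"turn":0},{"claw":12,"delta_pos":[4,0,0],"turn":0},{"claw":12,"delta_pos":[4,0,0],"turn":0},{"claw":12,"delta_pos":[4,0,0],"turn":0},{"claw":12,"delta_pos":[4,0,0],"turn":0},{"claw":12,"delta_pos":[4,0,0],"turn":0},{"claw":12,"delta_pos":[3,0,0],"turn":0},{"claw":12,"delta_pos":[2,0,0],"turn":0}]}}

```text
clock: 12.2
eef_pos: [596.8, 62.3, 22.7]
tcp_rot: [-3.142, -0.0, 1.383]
contact_force: [-0.2, -2.2, -0.8]
opening: 0.141
grasp_force: 1.1
```

```bash
python3 -c "
from bat import *
go((-24,-108),20)"
```

```text
stop xy [ -24.  -116.9] z 22.7 yaw rel 1.5722 tilt [-3.142 -0.   ] F [-0.2 -2.2 -0.8] open 0.14 t 12.2
tool shift 8.9 0.0 2.7
```

>>> {"name": "step_arm", "arguments": {"motion": [{"claw":12,"delta_pos":[1,0,0],"turn":0},{"claw":12,"delta_pos":[1,0,0],"turn":0},{"claw":12,"delta_pos":[1,0,0],"turn":0},{"claw":12,"delta_pos":[1,0,0],"turn":0},{"claw":12,"delta_pos":[1,0,0],"turn":0},{"claw":12,"delta_pos":[1,0,0],"turn":0},{"claw":12,"delta_pos":[0,0,0],"turn":0}]}}

```text
clock: 12.78
eef_pos: [597.9, 67.8, 22.8]
tcp_rot: [3.142, -0.0, 1.383]
contact_force: [1.1, -0.7, -0.5]
opening: 0.141
grasp_force: 0.4
```

>>> {"name": "step_arm", "arguments": {"motion": [{"claw":12,"delta_pos":[1,0,0],"turn":0},{"claw":12,"delta_pos":[1,0,0],"turn":0},{"claw":12,"delta_pos":[0,0,0],"turn":0}]}}

```text
clock: 13.03
eef_pos: [598.3, 69.8, 22.8]
tcp_rot: [3.142, -0.0, 1.383]
contact_force: [-0.0, -1.3, -0.7]
opening: 0.138
grasp_force: 0.5
```

>>> {"name": "step_arm", "arguments": {"motion": [{"claw":12,"delta_pos":[1,0,0],"turn":0},{"claw":12,"delta_pos":[0,0,0],"turn":0}]}}

```text
clock: 13.2
eef_pos: [598.5, 70.8, 22.8]
tcp_rot: [3.142, -0.0, 1.383]
contact_force: [-0.4, -1.6, 0.6]
opening: 0.139
grasp_force: 0.7
```

>>> {"name": "step_arm", "arguments": {"motion": [{"claw":12,"delta_pos":[1,0,0],"turn":0},{"claw":12,"delta_pos":[0,0,0],"turn":0}]}}

```text
clock: 13.37
eef_pos: [598.7, 71.7, 22.8]
tcp_rot: [3.142, -0.0, 1.383]
contact_force: [-1.1, -0.9, -0.7]
opening: 0.142
grasp_force: 0.8
```

>>> {"name": "step_arm", "arguments": {"motion": [{"claw":12,"delta_pos":[1,0,0],"turn":0},{"claw":12,"delta_pos":[0,0,0],"turn":0}]}}

```text
clock: 13.53
eef_pos: [598.6, 71.9, 22.8]
tcp_rot: [-3.141, 0.001, 1.383]
contact_force: [-1.0, -6.6, 1.8]
opening: 0.141
grasp_force: 3.7
```

>>> {"name": "step_arm", "arguments": {"motion": [{"claw":12,"delta_pos":[1,0,0],"turn":0},{"claw":12,"delta_pos":[0,0,0],"turn":0}]}}

```text
clock: 13.7
eef_pos: [598.6, 71.9, 22.8]
tcp_rot: [-3.141, 0.002, 1.383]
contact_force: [-0.9, -13.4, 1.7]
opening: 0.139
grasp_force: 6.6
```

>>> {"name": "step_arm", "arguments": {"motion": [{"claw":12,"delta_pos":[1,0,0],"turn":0},{"claw":12,"delta_pos":[0,0,0],"turn":0}]}}

```text
clock: 13.87
eef_pos: [598.5, 71.9, 22.8]
tcp_rot: [-3.141, 0.004, 1.384]
contact_force: [-1.7, -19.1, 3.4]
opening: 0.144
grasp_force: 9.6
```

The force rose sharply with no motion, so the battery is seated on the end piece. I'll back off and check.

>>> {"name": "step_arm", "arguments": {"motion": [{"claw":12,"delta_pos":[-3,0,0],"turn":0},{"claw":12,"delta_pos":[-12,0,0],"turn":0},{"claw":12,"delta_pos":[-20,0,0],"turn":0},{"claw":12,"delta_pos":[0,0,-35],"turn":0},{"claw":12,"delta_pos":[0,0,-35],"turn":0},{"claw":12,"delta_pos":[-35,0,-35],"turn":0},{"claw":12,"delta_pos":[-35,0,-15],"turn":0},{"claw":12,"delta_pos":[-35,0,0],"turn":0}]}}

```text
clock: 14.53
eef_pos: [576.4, -58.6, 141.5]
tcp_rot: [3.134, -0.001, 1.385]
contact_force: [-0.2, -0.0, 0.3]
opening: 0.143
grasp_force: 0.0
```

```bash
python3 -c "
from bat import *
f=grab_frame('top'); a=f['img'][115:235,185:325]; bat(f,(205,145,290,200))
save(f,'top5',(185,125,265,195),7)
f=grab_frame('scene'); save(f,'scene5',(190,150,310,290),4)
a=cv2.imread('pics/top5.png');b=cv2.imread('pics/scene5.png');h=min(len(a),len(b))
cv2.imwrite('pics/both5.png',cv2.resize(np.hstack([a[:h],cv2.resize(b,(int(b.shape[1]*h/len(b)),h))]),None,fx=.8,fy=.8))"
```

```text
[207 156  51  29 691] [[-52.2, -3.0], [-3.2, -1.9], [-2.6, -112.7], [-51.7, -113.0]] centre [-27.4 -57.7]
```

View pics/both5.png

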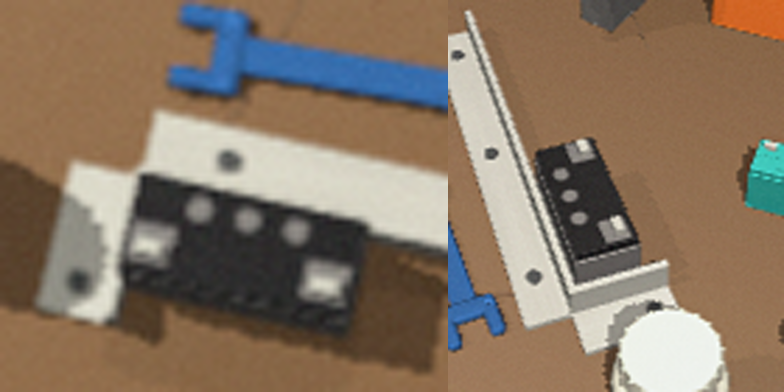

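The battery sits in the corner, touching the end piece at the left of the crop (125,230) and lying along the rail. The measured rail gap grew by about 1 mm during the end push, so I'll give it one more gentle square push against the rail.

>>> {"name": "step_arm", "arguments": {"motion": [{"claw":40,"delta_pos":[0,-32,0],"turn":0},{"claw":40,"delta_pos":[0,-32,0],"turn":0},{"claw":40,"delta_pos":[0,0,0],"turn":0.121},{"claw":40,"delta_pos":[0,0,0],"turn":0.121},{"claw":40,"delta_pos":[0,0,0],"turn":0.121},{"claw":40,"delta_pos":[0,0,0],"turn":0.121},{"claw":40,"delta_pos":[0,0,0],"turn":0.121},{"claw":40,"delta_pos":[0,0,0],"turn":0.121}]}}

```text
clock: 15.3
eef_pos: [511.1, -45.3, 137.1]
tcp_rot: [-3.141, -0.0, 0.651]
contact_force: [0.0, 0.3, 0.1]
opening: 0.472
grasp_force: 0.0
```

>>> {"name": "step_arm", "arguments": {"motion": [{"claw":40,"delta_pos":[0,0,0],"turn":0.121},{"claw":40,"delta_pos":[0,0,0],"turn":0.121},{"claw":40,"delta_pos":[0,0,0],"turn":0.121},{"claw":40,"delta_pos":[0,0,0],"turn":0.121},{"claw":40,"delta_pos":[0,0,0],"turn":0.121},{"claw":40,"delta_pos":[0,0,0],"turn":0.121},{"claw":40,"delta_pos":[0,0,0],"turn":0.121},{"claw":40,"delta_pos":[0,0,0],"turn":0}]}}

```text
clock: 15.97
eef_pos: [511.2, -45.3, 137.1]
tcp_rot: [-3.141, -0.0, -0.196]
contact_force: [-0.2, 0.1, -0.3]
opening: 0.469
grasp_force: 0.0
```

>>> {"name": "step_arm", "arguments": {"motion": [{"claw":40,"delta_pos":[0,-35,0],"turn":0},{"claw":40,"delta_pos":[0,-35,0],"turn":0},{"claw":40,"delta_pos":[0,-35,0],"turn":0},{"claw":40,"delta_pos":[0,-35,0],"turn":0},{"claw":40,"delta_pos":[0,-30,0],"turn":0},{"claw":40,"delta_pos":[0,0,0],"turn":0},{"claw":40,"delta_pos":[0,0,0],"turn":0}]}}

```text
clock: 16.55
eef_pos: [543.3, 122.9, 137.0]
tcp_rot: [-3.141, 0.0, -0.184]
contact_force: [-0.3, 0.3, 0.0]
opening: 0.47
grasp_force: 0.0
```

```bash
python3 -c "
from h import *
go((-75,-58),22)
f=grab_frame('top'); print('canister top',S(ray(f,[158,149],94)[0]))
hsv=cv2.cvtColor(f['img'],cv2.COLOR_RGB2HSV);m=(hsv[...,0]>=80)&(hsv[...,0]<=95)&(hsv[...,1]>150)&(hsv[...,2]>120)
v,u=np.nonzero(m);p=np.array([S(q) for q in ray(f,np.c_[u,v],40)]);print(len(u),p.max(0),p.min(0))"
```

```text
stop xy [-88.  -67.5] z 137.0 yaw rel 0.0056 tilt [-3.141  0.   ] F [-0.3  0.3  0. ] open 0.47 t 16.55
tool shift 13.1 -9.4 115.0
canister top [-22.16726558 102.91106113]
394 [-139.46681024   -1.91128982] [-208.88059794  -65.34956705]
```

>>> {"name": "step_arm", "arguments": {"motion": [{"claw":40,"delta_pos":[6,-8,0],"turn":0.006},{"claw":40,"delta_pos":[0,0,35],"turn":0},{"claw":40,"delta_pos":[0,0,35],"turn":0},{"claw":40,"delta_pos":[0,0,30],"turn":0},{"claw":40,"delta_pos":[0,0,14],"turn":0},{"claw":40,"delta_pos":[0,0,0],"turn":0},{"claw":40,"delta_pos":[0,0,0],"turn":0}]}}

```text
clock: 17.18
eef_pos: [550.7, 127.3, 22.8]
tcp_rot: [3.141, 0.001, -0.197]
contact_force: [0.4, 0.6, -0.2]
opening: 0.473
grasp_force: 0.0
```

```bash
python3 -c "
from h import *
go((-56,-58),22)"
```

```text
stop xy [-81.6 -61.8] z 22.8 yaw rel -0.0077 tilt [3.141e+00 1.000e-03] F [ 0.4  0.6 -0.2] open 0.47 t 17.1833
tool shift 25.5 -4.0 0.8
```

>>> {"name": "step_arm", "arguments": {"motion": [{"claw":40,"delta_pos":[5,-1,0],"turn":-0.007},{"claw":40,"delta_pos":[5,-1,0],"turn":0},{"claw":40,"delta_pos":[5,-1,0],"turn":0},{"claw":40,"delta_pos":[4,-1,0],"turn":0},{"claw":40,"delta_pos":[2,0,0],"turn":0},{"claw":40,"delta_pos":[2,0,0],"turn":0},{"claw":40,"delta_pos":[1,0,0],"turn":0},{"claw":40,"delta_pos":[0,0,0],"turn":0}]}}

```text
clock: 17.85
eef_pos: [575.2, 127.4, 23.3]
tcp_rot: [-3.142, -0.0, -0.189]
contact_force: [-0.3, -0.4, -0.7]
opening: 0.467
grasp_force: 0.0
```

>>> {"name": "step_arm", "arguments": {"motion": [{"claw":40,"delta_pos":[1,0,0],"turn":0},{"claw":40,"delta_pos":[1,0,0],"turn":0},{"claw":40,"delta_pos":[0,0,0],"turn":0}]}}

```text
clock: 18.1
eef_pos: [577.1, 127.1, 23.2]
tcp_rot: [3.142, -0.0, -0.189]
contact_force: [-0.1, -0.1, 0.2]
opening: 0.471
grasp_force: 0.0
```

>>> {"name": "step_arm", "arguments": {"motion": [{"claw":40,"delta_pos":[1,0,0],"turn":0},{"claw":40,"delta_pos":[0,0,0],"turn":0}]}}

```text
clock: 18.27
eef_pos: [578.0, 126.9, 23.2]
tcp_rot: [3.142, 0.0, -0.189]
contact_force: [-0.3, -0.2, -0.4]
opening: 0.472
grasp_force: 0.0
```

```bash
python3 -c "
from h import *
go((-54,-58),22)"
```

```text
stop xy [-54.6 -57. ] z 23.2 yaw rel 0.0001 tilt [3.142 0.   ] F [-0.3 -0.2 -0.4] open 0.47 t 18.2667
tool shift 0.6 1.0 1.2
```

Earlier rail contact came at a tool x of about -53.6, so I'll go on in 0.5–1 mm steps.

>>> {"name": "step_arm", "arguments": {"motion": [{"claw":40,"delta_pos":[1,0,0],"turn":0},{"claw":40,"delta_pos":[0,0,0],"turn":0}]}}

```text
clock: 18.43
eef_pos: [578.4, 126.7, 23.1]
tcp_rot: [3.141, 0.001, -0.189]
contact_force: [-2.8, 1.6, 1.5]
opening: 0.468
grasp_force: 1.7
```

>>> {"name": "step_arm", "arguments": {"motion": [{"claw":40,"delta_pos":[1,0,0],"turn":0},{"claw":40,"delta_pos":[0,0,0],"turn":0}]}}

```text
clock: 18.6
eef_pos: [579.0, 126.5, 23.1]
tcp_rot: [3.141, 0.002, -0.189]
contact_force: [-5.2, 2.4, 2.9]
opening: 0.465
grasp_force: 2.8
```

>>> {"name": "step_arm", "arguments": {"motion": [{"claw":40,"delta_pos":[1,0,0],"turn":0},{"claw":40,"delta_pos":[0,0,0],"turn":0}]}}

```text
clock: 18.77
eef_pos: [579.0, 126.5, 23.0]
tcp_rot: [3.141, 0.004, -0.189]
contact_force: [-9.0, 2.8, 5.9]
opening: 0.471
grasp_force: 4.7
```

>>> {"name": "step_arm", "arguments": {"motion": [{"claw":40,"delta_pos":[-3,0,0],"turn":0},{"claw":40,"delta_pos":[-10,0,0],"turn":0},{"claw":40,"delta_pos":[-10,0,0],"turn":0},{"claw":40,"delta_pos":[0,0,-35],"turn":0},{"claw":40,"delta_pos":[0,0,-35],"turn":0},{"claw":40,"delta_pos":[0,0,-35],"turn":0},{"claw":40,"delta_pos":[0,35,0],"turn":0},{"claw":40,"delta_pos":[0,35,0],"turn":0}]}}

```text
clock: 19.43
eef_pos: [546.5, 62.7, 130.7]
tcp_rot: [-3.14, -0.006, -0.186]
contact_force: [-0.6, 0.3, -1.3]
opening: 0.466
grasp_force: 0.0
```

>>> {"name": "step_arm", "arguments": {"motion": [{"claw":40,"delta_pos":[0,35,0],"turn":0},{"claw":40,"delta_pos":[0,35,0],"turn":0},{"claw":40,"delta_pos":[0,35,0],"turn":0},{"claw":40,"delta_pos":[0,35,0],"turn":0},{"claw":40,"delta_pos":[0,0,0],"turn":0},{"claw":40,"delta_pos":[0,0,0],"turn":0}]}}

```text
clock: 19.93
eef_pos: [518.0, -76.9, 128.2]
tcp_rot: [-3.142, -0.0, -0.192]
contact_force: [0.0, -0.0, 0.5]
opening: 0.468
grasp_force: 0.0
```

Run:
```python
from bat import *
f=grab_frame('top'); bat(f,(205,145,290,200))
g=grab_frame('scene')
for n_,q in (('top',f),('scene',g)):
    o=q['img'].copy()
    print(n_,[proj(q,[[*W(s),52]])[0].round(1) for s in ((0,0),(-43,0),(-43,-97),(0,-97))])
# top-face edges in the top view: rail side and end side, bright->dark transitions, at z=52
gr=cv2.cvtColor(f['img'],cv2.COLOR_RGB2GRAY).astype(np.float32)
def edge(a,b,thr,z):
    t=np.linspace(0,1,81)[:,None]; P=np.array([W(x) for x in np.array(a)*(1-t)+np.array(b)*t])
    uv=proj(f,np.c_[P,np.full(81,z)]).astype(np.float32)
    v=cv2.remap(gr,uv[:,:1].copy(),uv[:,1:].copy(),cv2.INTER_LINEAR).ravel()
    i=np.where((v[:-1]>=thr)&(v[1:]<thr))[0]; return round(float((np.array(a)*(1-t[i[0]])+np.array(b)*t[i[0]])[np.abs(np.subtract(b,a)).argmax()]),1) if len(i) else None
print("rail side x",[edge((15,y),(-15,y),120,52) for y in range(-90,-5,10)])
print("end side y",[edge((x,15),(x,-15),120,52) for x in (-38,-32,-26,-20,-14,-8)])
save(f,'top6',(185,125,265,195),7); save(g,'scene6',(190,150,310,290),4)
a=cv2.imread('pics/top6.png');b=cv2.imread('pics/scene6.png');h=490
cv2.imwrite('pics/both6.png',cv2.resize(np.hstack([a,cv2.resize(b,(int(b.shape[1]*h/len(b)),h))]),None,fx=.8,fy=.8))
```

```text
[207 156  46  29 677] [[-50.2, -3.1], [-2.2, -2.2], [-2.0, -100.6], [-50.1, -100.8]] centre [-26.1 -51.7]
top [array([209.4, 154.2]), array([205. , 172.4]), array([247. , 181.8]), array([251.1, 163.6])]
scene [array([233.8, 241.5]), array([257.8, 234.7]), array([240.6, 197.5]), array([218.8, 203. ])]
rail side x [-1.1, -1.1, -0.8, -1.1, -1.1, -1.1, -1.1, -0.8, -1.1]
end side y [-1.5, -1.5, -2.3, -1.5, -1.1, -1.1]
```

View pics/both6.png

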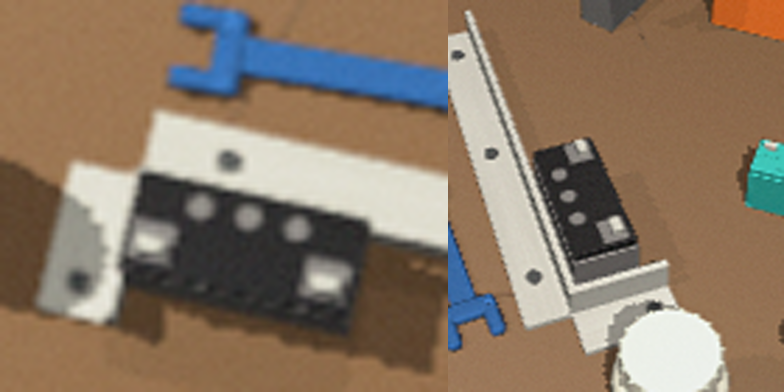

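The battery lies parallel to the rail and sits in the corner. Its edges read within about 1–1.5 mm of both faces, evenly along them, which is within the calibration error. The bystanders are unmoved and the gripper is clear.

```bash
python3 -c "
from rig import *
print(sense()['clock'], sign_off())"
```

```text
the job is handed in; nothing more can be done
20.0333 None
```

The battery is in the inside corner of the stop, its long side flat along the rail and one end at the end piece; it was only pushed, the canister, clamp, boot and spanner were not touched, and I handed the job in at 20.0 s (final view: edges within about 1–1.5 mm of both faces, camera calibration about 2 mm).

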